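# Roll a filter cartridge into its V-cradle and set it against the end stop

## Robot

A 7-joint arm with a two-finger parallel gripper is mounted at the origin on a cart in front of the work surface, level with it; the furniture and walls round the work are solid. World frame = base frame: x ahead of the robot, y to its left, z up, the work surface at z = 0. Lengths are in m, angles in rad, forces in N, time in s.
With the tool pointing down it reaches from about 0.425 to 0.975 m from the base axis. Payload 16.7 kg.
Tool frame: the origin (TCP) lies on the centre line of the jaws, within the pads' length; the fingertips stand 8 mm ahead of it and the grasp point (between the pads) lies 11 mm behind it; z points along the fingers, x is the direction in which the jaws open and shut, and the axes are right-handed (so a half turn about z gives the same grasp; the last joint's range is limited). The gripper opens to 85 mm and grips with 20 to 120 N. Pads are 22 mm wide; open, the fingers measure 114 mm over their backs; the gripper's body (76 mm by 85 mm) begins 54 mm behind the grasp point. The pads swing forward as they close: fully open they stand 13 mm farther back than shut.
Start: joints at [1.143, 0.426, 0.074, 1.606, -0.034, 1.111, -0.067], TCP at [0.185, -0.649, 0.239] pointing down, gripper open.
Joint ranges: [-2.85, 2.85], [-0.5, 2.14], [-1.23, 1.37], [0.21, 2.46], [-1.02, 4.16], [0.16, 2.05], [-2.73, 2.73]. Speed limits (rad/s): [1.89, 1.89, 2.39, 2.39, 3.01, 3.01, 3.01].

## Interface

Orientations are given as a rotation vector (axis times angle).
In Python, from rig import readout, cams, ctrl gives the robot as it stands.
- The arm moves only by the tool play_rows, never from a script. Its argument "rows" is a list of rows, each a list of 7 numbers: the shift along the tool's x, y, z in units of 30 mm (1.0 is 30 mm), then the turn, a rotation vector about the tool's x, y, z in units of 8 degrees (1.0 is 8 degrees), then the gripper's target within -1 to 1 (fully open at 1, half-way at 0, shut at -1). In form: [[tx, ty, tz, ax, ay, az, fingers], ...]. A call has 1 to 20 rows; each row is the pose to reach, as a shift and turn from the pose commanded when the call began, along the tool's axes at that moment; what a row does not reach only later rows make up. A row lasts 1/8 s, in which the tool goes at most 62.5 mm and 10.7 degrees, less where a joint would pass 70% of its speed; a pose out of reach is approached as far as the arm can. A call with a gripper value outside its range is refused whole. The fingers move at their own pace and stop on an object; "force" is the grip in N (left out, the last holds). Time passes only in rows, so rows that repeat a pose let the fingers close. It gives the time, the measured TCP pose, the force and the opening at its end, in the units of the state.
- readout.read_state(): the state, without advancing time (a new reading comes with each control period).
- cams.capture(name): name is "side" or "top" or "wrist"; returns (picture, depth): 400x640x3 uint8, blue, green, red; 400x640 float32, m along the optical axis (not along the pixel's ray), 0 where there is no reading.
- cams.camera_params(name): a dict with "K" (3x3 intrinsics, pixels), "distortion" ([k1, k2, p1, p2, k3] as OpenCV has them; the pictures are not rectified), "R" (3x3) and "t" (3): a world point X has camera coordinates R X + t. Camera axes: x right, y down, z forward; pixel columns grow to the right and rows downward; lengths in m; the calibration is good to about 2 mm. A picture is of the moment at which its call begins: read the wrist's pose just before it. camera_params takes no time and is no camera call; for the wrist camera it gives the pose at the moment of the call.
- ctrl.close_job(): hands the job in, once; it reports no verdict.
The state is a dict: "t": time; "joints": joint angles; "qd": joint speeds; "joint_torque": joint torques, N m; "tool_pos": TCP position; "eef_rot": TCP orientation; "force": force on the tool from outside, world axes, zero at the start; "wrist_torque": the same for the moment, N m; "width": opening from 0.0 (shut) to 1.0 (fully open).
Only numpy, scipy, OpenCV 4.12 (cv2) and the standard library are available. Lean on these libraries where they do the work, as an engineer would, in place of code of your own. Each camera call takes 0.05 s, during which the arm holds its last target. There are 200 camera calls.

## Task

Roll the round steel cartridge with the orange end caps along the bench and up the cradle's ramp, pushing it by its side with the fingertips, until it drops into the blue V-groove. Then push it lengthways on its free end, along the groove, until its other end touches the dark end stop, and leave it lying there. Only push the cartridge, never pick it up, and leave the other things on the bench alone.

Things in the scene. Friction and masses are not known exactly. Their poses are not given: they have to be found in the camera images.
- cartridge: Round closed cartridge lying on its side on the bench: steel tube, ribbed orange end caps of the same diameter; 50 mm diameter, 170 mm long, flat ends, about 0.45 kg, friction about 0.4; left alone it rolls out within some cm. Origin at its centre (25 mm above the bench at first). y runs along it, within 0.2 rad of the cradle's y at the start; x and z turn as it rolls.
- cradle: V-cradle fixed to the bench, 150 mm wide in y. Origin on the bench under the V's bottom line; x is the rolling direction, away from the robot; y along the groove towards the end stop; z up. Seated, the cartridge's axis is at x = 0, 31 mm high. At the start its centre is at x -150 to -100 mm and y -55 to -30 mm; against the stop it is at y = -10 mm, its free end 20 mm out past the cradle.
- lip (a point): Middle of the ridge between ramp and groove, at x = -17 mm in the cradle, 12 mm above the bench. The aluminium ramp rises to it from the bench at x = -77 mm; past it the blue V with flanks at 30 degrees goes down to 2 mm height at x = 0 and up to 28 mm height at x = +45 mm. Axes as the cradle's.
- stop_face (a point): Point on the end stop's face, at y = +75 mm in the cradle, where the axis of a seated cartridge meets it. The stop is a dark upright plate, 8 mm thick, 48 mm high, from x = -23 to +47 mm in the cradle, across the groove's +y end; the -y end is open. Axes as the cradle's.
- sample_pot_3: Small white sample pot with red lid, 48 mm across, 60 mm high, loose bystander. Origin at the centre of its underside.
- beaker_50: Small empty glass beaker, 44 mm across, 55 mm high, loose bystander. Origin at the centre of its underside.
- dropper_bottle: Amber dropper bottle, 36 mm across, 101 mm high, loose bystander. Origin at the centre of its underside.
- marker_red: Red and white marker pen lying flat, 17 x 138 x 18 mm, loose bystander. Origin at the centre of its underside.
Things that resemble listed ones, but are neither listed nor needed, are in the scene too. What is shaped like the cartridge but green or pink is not meant.

How it is judged:
By the outcome, as a careful person would: the job done as asked, in the order asked, and still so for the second after the job is handed in, with the robot touching nothing.
It also fails if it takes over 51 s, if anything falls off the work surface, if the arm or the gripper's body presses on something with over 40 N, if the wrist force passes 120 N, or if a joint passes its speed limit or range.

## Working session

There is one attempt and no reset: what is moved stays moved. The work goes in short steps, Python scripts to look and compute and a tool call to move; the robot and the scene stay as the last step left them, time stands still between calls to the robot, and variables do not carry over. Pictures are saved under pics/ and viewed, about 8 in all and at most 12, crops included, and the job is handed in when it is done.

Besides the shell and the picture viewer there is one more tool, called after "Emit:" by a JSON object that holds its "op" and its "data", one argument or row to a line. play_rows: Moves the arm, as the interface text tells. Its arguments: {"type":"object","properties":{"rows":{"type":"array"},"force":{"type":"number"}},"required":["rows"]}

```bash
ls; mkdir -p pics; python3 - <<'E'
from rig import readout, cams, ctrl
import cv2
s=readout.read_state(); print(s)
for n in("top","side"):
    p,d=cams.capture(n); cv2.imwrite(f"pics/{n}0.png",p)
    c=cams.camera_params(n); print(n,c)
E
```

```text
pics
{'t': 0.0, 'joints': array([ 1.14350482,  0.42674689,  0.07391161,  1.60660226, -0.03409611,
        1.11074901, -0.06710092]), 'qd': array([-1.07347227e-03,  2.35428896e-04, -5.26094446e-05, -1.62818990e-03,
        2.31898191e-04,  2.37464748e-03,  1.40913971e-03]), 'joint_torque': array([ 1.40756481e-03, -9.49830294e+01,  3.76152679e+00, -4.63506174e+01,
        1.91362499e-02,  1.03014996e-02, -2.44895091e-05]), 'tool_pos': array([ 0.18493973, -0.64877841,  0.23860456]), 'eef_rot': array([-2.50700590e+00,  1.89220688e+00,  1.66790746e-03]), 'force': array([ 0.56918384, -0.03296823, -0.1819005 ]), 'wrist_torque': array([ 0.01411447, -0.02090289, -0.02045536]), 'width': 1.0016360317278121}
top {'K': array([[414.02183358,   0.        , 317.86745026],
       [  0.        , 414.02183358, 196.57114888],
       [  0.        ,   0.        ,   1.        ]]), 'distortion': array([-0.07754984,  0.        ,  0.        ,  0.        ,  0.        ]), 'R': array([[-0.02533805, -0.99962886,  0.01000672],
       [-0.97995515,  0.02285829, -0.1979025 ],
       [ 0.19760032, -0.0148206 , -0.98017063]]), 't': array([-0.07906842,  0.53803752,  1.35413084])}
side {'K': array([[500.83747786,   0.        , 319.88680025],
       [  0.        , 500.83747786, 199.05801835],
       [  0.        ,   0.        ,   1.        ]]), 'distortion': array([0.01108993, 0.        , 0.        , 0.        , 0.        ]), 'R': array([[ 0.99985963, -0.00278396,  0.01652151],
       [ 0.01166864, -0.59192021, -0.8059121 ],
       [ 0.01202305,  0.80599176, -0.59180464]]), 't': array([-0.50580093, -0.01876513,  1.70340867])}
```

View pics/top0.png

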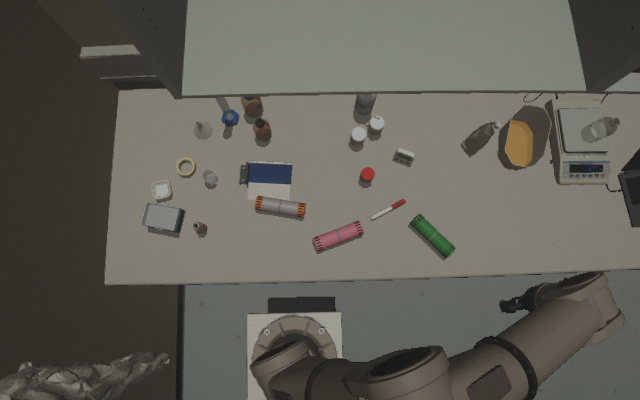

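View pics/side0.png

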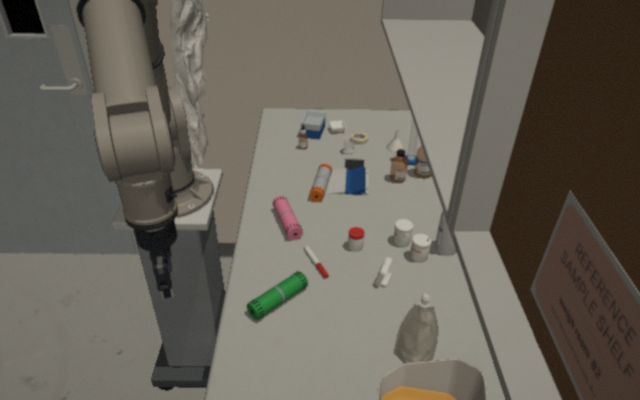

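Candidates in the top view: steel with orange caps (280,207), pink (338,236), green (432,236). I choose (280,207). The cradle is at (270,180), with its dark stop at (243,173) on the left, which is world +y. Next I check this in a crop and measure it.

```bash
cat > h.py <<'E'
from rig import readout, cams, ctrl
import cv2, numpy as np
def ray(n,uv,c=None):
    c=c or cams.camera_params(n); uv=np.array(uv,float).reshape(-1,1,2)
    u=cv2.undistortPoints(uv,c["K"],c["distortion"]).reshape(-1,2)
    d=np.c_[u,np.ones(len(u))]@c["R"]; return -c["R"].T@c["t"],d
def plane(n,uv,z,c=None):
    o,d=ray(n,uv,c); return o+d*((z-o[2])/d[:,2])[:,None]
def proj(n,X):
    c=cams.camera_params(n); r,_=cv2.Rodrigues(c["R"])
    return cv2.projectPoints(np.array(X,float).reshape(-1,1,3),r,c["t"],c["K"],c["distortion"])[0].reshape(-1,2)
def cloud(n,p,d,c=None):
    c=c or cams.camera_params(n); v,u=np.mgrid[:400,:640]
    o,D=ray(n,np.c_[u.ravel(),v.ravel()],c)
    return (o+D*d.reshape(-1,1)).reshape(400,640,3)
E
python3 - <<'E'
from h import *
p,d=cams.capture("top"); q,e=cams.capture("side")
a=cv2.resize(p[145:230,220:320],None,fx=7,fy=6,interpolation=cv2.INTER_CUBIC)
b=cv2.resize(q[130:215,290:390],None,fx=6,fy=6,interpolation=cv2.INTER_CUBIC)
cv2.imwrite("pics/ctop.png",a)
X=cloud("top",p,d); hsv=cv2.cvtColor(p,cv2.COLOR_BGR2HSV)
roi=np.zeros((400,640),bool); roi[150:225,235:312]=1
blue=roi&(hsv[...,0]>100)&(hsv[...,0]<130)&(hsv[...,1]>120)
orange=roi&(hsv[...,0]<20)&(hsv[...,1]>130)&(X[...,0]<.55)
for nm,m in(("blue",blue),("orange",orange)):
    P=X[m]; print(nm,m.sum(),P.min(0).round(3),P.max(0).round(3),P.mean(0).round(3), cv2.minAreaRect(np.argwhere(m)[:,::-1].astype(np.float32)), cv2.minAreaRect(P[:,:2].astype(np.float32)))
n,l,st,ce=cv2.connectedComponentsWithStats(orange.astype(np.uint8))
for i in range(1,n):
    if st[i,4]>8: print(st[i],X[l==i].mean(0).round(4))
print("bench z",np.median(X[240:260,200:260,2]))
E
```

```text
blue 19 [ 0.601  0.012 -0.005] [0.648 0.14  0.024] [0.617 0.095 0.006] ((270.1954345703125, 175.7639617919922), (36.264747619628906, 12.468234062194824), 4.085616588592529) ((0.6230771541595459, 0.07531070709228516), (0.1302199810743332, 0.042427197098731995), 82.1526107788086)
orange 128 [ 0.473 -0.044  0.01 ] [0.548 0.123 0.055] [0.508 0.035 0.044] ((279.7567443847656, 205.95945739746094), (49.155296325683594, 12.494322776794434), 9.462322235107422) ((0.5097102522850037, 0.03888661414384842), (0.16661778092384338, 0.04338779300451279), 78.32270050048828)
[255 196   8  14  60] [0.5226 0.1115 0.0442]
[297 203   8  14  68] [ 0.4942 -0.033   0.0431]
bench z -0.0019270388451779752
```

View pics/ctop.png

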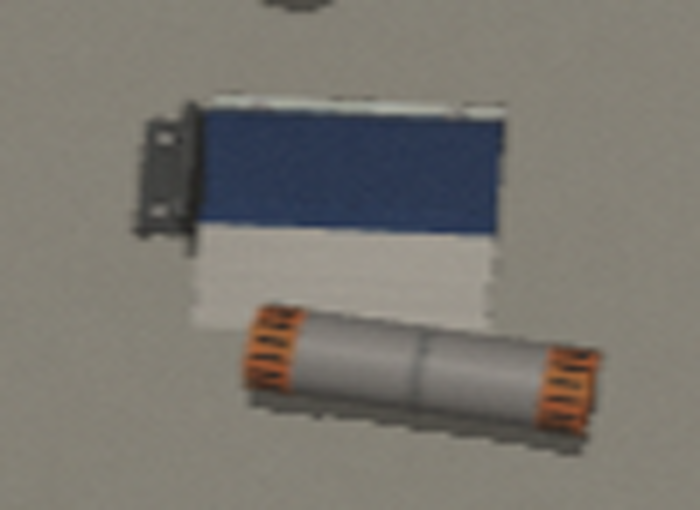

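The crop confirms the choice: a steel tube with ribbed orange caps, parallel to the cradle within about 0.15 rad. Blue V corners in the crop are TL(205,108), TR(503,121), BR(495,235) and BL(198,222). The stop is on the left and the cartridge's free end on the right.

```bash
python3 - <<'E'
from h import *
p,d=cams.capture("top"); q,e=cams.capture("side")
hsv=cv2.cvtColor(p,cv2.COLOR_BGR2HSV)
m=((hsv[...,0]>100)&(hsv[...,0]<130)&(hsv[...,1]>70)).astype(np.uint8); m[:155]=0;m[200:]=0;m[:,:246]=0;m[:,300:]=0
cs=max(cv2.findContours(m,0,2)[0],key=cv2.contourArea); r=cv2.minAreaRect(cs); print(r)
b=cv2.boxPoints(r); b=b[np.argsort(b[:,1])]; far=b[:2];near=b[2:]
far=far[np.argsort(far[:,0])];near=near[np.argsort(near[:,0])]
F=plane("top",far,.028);N=plane("top",near,.012)
print("far",F.round(4),"near",N.round(4))
man=np.array([[205,108],[503,121],[495,235],[198,222]])/[7,6]+[220,145]-.5
F2=plane("top",man[:2],.028);N2=plane("top",man[2:],.012); print(F2.round(4),N2.round(4))
yv=(F2[0]-F2[1]+N2[1]-N2[0])[:2]; yaw=np.arctan2(-yv[0],yv[1]); print("yaw",yaw)
# cartridge via orange in both views, points at axis height approx
for n,im,box in(("top",p,(190,225,245,312)),("side",q,(155,205,300,340))):
    h=cv2.cvtColor(im,cv2.COLOR_BGR2HSV); m=((h[...,0]<20)&(h[...,1]>110)).astype(np.uint8)
    z=np.zeros_like(m); a=box; z[a[0]:a[1],a[2]:a[3]]=m[a[0]:a[1],a[2]:a[3]]
    z=cv2.morphologyEx(z,cv2.MORPH_CLOSE,np.ones((3,3)))
    k,l,st,ce=cv2.connectedComponentsWithStats(z)
    for i in range(1,k):
        if st[i,4]>20: print(n,st[i],ce[i].round(1),plane(n,ce[i],.045)[0].round(4),plane(n,ce[i],.025)[0].round(4))
# other objects: cloud above bench
X=cloud("top",p,d)
big=(X[...,2]>.012)&(X[...,2]<.3)&(X[...,0]>.3)&(X[...,0]<.8)&(abs(X[...,1])<.45)&(d>0)
k,l,st,ce=cv2.connectedComponentsWithStats(big.astype(np.uint8))
for i in range(1,k):
    if st[i,4]>15: P=X[l==i]; print(ce[i].round(),P.min(0).round(3),P.max(0).round(3))
Y=cloud("top",p,d); print("shelf",Y[60,350],Y[88,350],Y[96,350])
E
```

```text
((269.5317687988281, 173.39639282226562), (42.204742431640625, 18.500709533691406), 3.012787342071533)
far [[ 0.6675  0.1475  0.028 ]
 [ 0.6558 -0.0011  0.028 ]] near [[0.6044 0.1528 0.012 ]
 [0.5929 0.0039 0.012 ]]
[[ 0.6695  0.148   0.028 ]
 [ 0.658  -0.0021  0.028 ]] [[0.5931 0.0035 0.012 ]
 [0.6045 0.1534 0.012 ]]
yaw -0.0762671560914066
top [255 196   8  14  78] [258.3 202.3] [0.5227 0.1116 0.045 ] [0.5265 0.1143 0.025 ]
top [297 203   9  14  93] [300.6 209.3] [ 0.4949 -0.0326  0.045 ] [ 0.4983 -0.032   0.025 ]
side [320 164  12   6  33] [325.9 165.8] [0.5267 0.1171 0.045 ] [0.5276 0.1485 0.025 ]
side [309 187  15  15 179] [316.4 194.1] [ 0.4937 -0.0556  0.045 ] [ 0.4939 -0.0278  0.025 ]
[262. 129.] [0.755 0.069 0.012] [0.8   0.127 0.124]
[375. 127.] [ 0.769 -0.333  0.012] [ 0.8   -0.28   0.074]
[201. 131.] [0.777 0.297 0.012] [0.8   0.351 0.068]
[357. 136.] [ 0.728 -0.263  0.014] [ 0.78  -0.212  0.074]
[404. 156.] [ 0.655 -0.432  0.012] [ 0.706 -0.365  0.071]
[185. 165.] [0.633 0.346 0.012] [0.7   0.412 0.025]
[266. 169.] [ 0.599 -0.     0.012] [0.679 0.159 0.054]
[366. 175.] [ 0.59  -0.286  0.013] [ 0.636 -0.24   0.068]
[209. 176.] [0.6   0.264 0.012] [0.644 0.308 0.057]
[167. 189.] [0.553 0.424 0.012] [0.615 0.45  0.033]
[279. 206.] [ 0.471 -0.044  0.016] [0.547 0.129 0.056]
[388. 208.] [ 0.464 -0.395  0.012] [ 0.528 -0.276  0.022]
[169. 218.] [0.429 0.375 0.012] [0.522 0.45  0.075]
[418. 224.] [ 0.398 -0.45   0.016] [ 0.472 -0.408  0.054]
[338. 236.] [ 0.354 -0.243  0.019] [ 0.453 -0.069  0.057]
[199. 227.] [0.424 0.297 0.012] [0.458 0.331 0.103]
shelf [ 0.77955821 -0.17200177  0.52093793] [ 0.70653028 -0.16901334  0.51810362] [ 0.9259044  -0.22243742  0.00389679]
```

Cradle origin is about (0.617, 0.077) with its y axis along (0.076, 0.997). Cartridge centre is about (0.512, 0.041), with its axis 0.11 rad off the cradle's. I'll go behind it at a safe height, staying outside the minimum reach.

Emit:
{"op": "play_rows", "data": {
  "rows": [
    [-1.4,-2.7,0,0,0,0.4,1],
    [-2.8,-5.4,0,0,0,0.8,1],
    [-4.2,-8.1,0,0,0,1.2,1],
    [-5.6,-10.8,0,0,0,1.6,1],
    [-7.6,-11.4,0,0,0,1.8,1],
    [-9.6,-12.0,0,0,0,2.1,1],
    [-11.6,-12.6,0,0,0,2.3,1],
    [-13.6,-13.2,0,0,0,2.6,1],
    [-15.6,-13.8,0.7,0,0,2.8,1],
    [-17.6,-14.4,1.4,0,0,3.1,1],
    [-19.0,-14.9,2.2,0,0,3.3,1],
    [-20,-15.1,3,0,0,3.35,1],
    [-20,-15.1,3,0,0,3.35,1],
    [-20,-15.1,3,0,0,3.35,1],
    [-20,-15.1,3,0,0,3.35,1],
    [-20,-15.1,3,0,0,3.35,1]
  ]
}}

```text
t: 2.3
tool_pos: [0.4565, 0.051, 0.1498]
eef_rot: [-1.998, 2.424, -0.001]
force: [-0.4, -0.6, -0.4]
width: 0.997
```

```bash
python3 - <<'E'
from h import *
s=readout.read_state(); T=s["tool_pos"]; R=cv2.Rodrigues(s["eef_rot"])[0]
print(s["joints"].round(2))
for n in("side","wrist","top"):
    c=cams.camera_params(n); p,d=cams.capture(n); X=cloud(n,p,d,c); L=(X-T)@R
    m=(d>0)&(abs(L[...,0])<.08)&(abs(L[...,1])<.04)&(L[...,2]>-.12)&(L[...,2]<.06)
    P=L[m]; print(n,m.sum())
    if m.sum()>20:
        for sgn in(-1,1):
            Q=P[(P[:,0]*sgn>.0)]
            if len(Q)>20: print(sgn,"zmax pct",np.percentile(Q[:,2],[90,98,100]).round(4),"tip x,y",Q[Q[:,2]>-.03].min(0).round(4),Q[Q[:,2]>-.03].max(0).round(4))
    if n!="top":
        if n=="side":
            u=proj(n,T)[0]; a=cv2.resize(p[int(u[1])-60:int(u[1])+60,int(u[0])-75:int(u[0])+75],None,fx=5,fy=5)
        else: a=p
        cv2.imwrite(f"pics/{n}1.png",a)
E
```

```text
[ 0.05  0.21 -0.33  2.15  0.09  0.8  -2.11]
side 391
-1 zmax pct [-0.011  -0.0081 -0.0057] tip x,y [-0.0472 -0.0062 -0.0295] [-0.035   0.0118 -0.0057]
1 zmax pct [-0.0268 -0.0127 -0.0058] tip x,y [ 0.0448 -0.0083 -0.0299] [ 0.06    0.0112 -0.0058]
wrist 48397
-1 zmax pct [-0.0395 -0.0157 -0.0051] tip x,y [-0.0565 -0.0121 -0.03  ] [-0.0416  0.0116 -0.0051]
1 zmax pct [-0.0392 -0.0157 -0.0043] tip x,y [ 0.0425 -0.0122 -0.03  ] [ 0.0569  0.0117 -0.0043]
top 45Traceback (most recent call last):
  File "<stdin>", line 11, in <module>
    return umr_minimum(a, axis, None, out, keepdims, initial, where)
ValueError: zero-size array to reduction operation minimum which has no identity
```

View pics/wrist1.png

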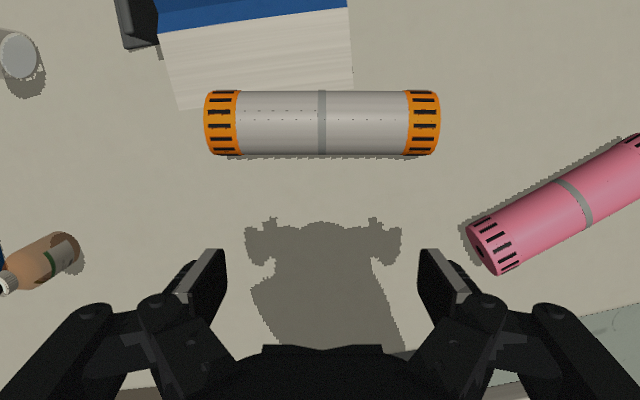

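Wrist view: the cartridge (322,123) lies parallel to the jaws and centred on them. The open fingertips sit 5 mm behind the TCP. I descend to tips at about 17 mm and close most of the 20 mm gap.

Emit:
{"op": "play_rows", "data": {
  "rows": [
    [0,0,1.2,0,0,0,1],
    [0,0,2.4,0,0,0,1],
    [0,0,3.4,0,0,0,1],
    [0,0,4.2,0,0,0,1],
    [0,0,4.57,0,0,0,1],
    [0,0,4.57,0,0,0,1],
    [0,-0.2,4.57,0,0,0,1],
    [0,-0.4,4.57,0,0,0,1],
    [0,-0.5,4.57,0,0,0,1],
    [0,-0.55,4.57,0,0,0,1],
    [0,-0.55,4.57,0,0,0,1]
  ]
}}

```text
t: 3.82
tool_pos: [0.4724, 0.049, 0.0123]
eef_rot: [-2.001, 2.422, 0.0]
force: [-0.2, -0.2, -0.1]
width: 0.999
```

Emit:
{"op": "play_rows", "data": {
  "rows": [
    [0,-0.15,0,0,0,0,1],
    [0,-0.3,0,0,0,0,1],
    [0,-0.45,0,0,0,-0.08,1],
    [0,-0.6,0,0,0,-0.16,1],
    [-0.01,-0.75,0,0,0,-0.24,1],
    [-0.02,-0.9,0,0,0,-0.32,1],
    [-0.03,-1.05,0,0,0,-0.4,1],
    [-0.04,-1.2,0,0,0,-0.48,1],
    [-0.05,-1.35,0,0,0,-0.56,1],
    [-0.05,-1.35,0,0,0,-0.56,1]
  ]
}}

```text
t: 5.08
tool_pos: [0.5131, 0.0429, 0.0123]
eef_rot: [-2.093, 2.341, -0.0]
force: [0.4, 0.4, -0.2]
width: 0.997
```

```bash
cat >> h.py <<'E'
O=np.array([.6172,.0767]); cx=np.array([.997,-.0764]); cy=np.array([.0764,.997])
def cart(save=None):
    p,d=cams.capture("top"); c=cams.camera_params("top")
    h=cv2.cvtColor(p,cv2.COLOR_BGR2HSV); m=((h[...,0]<20)&(h[...,1]>110)).astype(np.uint8)
    m[:150]=0; m[230:]=0; m[:,:225]=0; m[:,320:]=0
    m=cv2.morphologyEx(m,cv2.MORPH_CLOSE,np.ones((3,3)))
    k,l,st,ce=cv2.connectedComponentsWithStats(m); E=[]
    for i in range(1,k):
        if st[i,4]>20:
            w=plane("top",ce[i],.03)[0][:2]-O; E.append((w@cx,w@cy)); print("cap",st[i],ce[i].round(1),np.round(E[-1],4))
    if save: cv2.imwrite(save,p)
    s=readout.read_state(); w=s["tool_pos"][:2]-O
    R=cv2.Rodrigues(s["eef_rot"])[0]
    print("t",s["t"],"tool cradle",round(w@cx,4),round(w@cy,4),"z",s["tool_pos"][2].round(4),"yaw",np.arctan2(-R[:2,0]@cx,-R[:2,0]@cy).round(4),"f",s["force"].round(2))
E
python3 - <<'E'
from h import *
cart()
p,d=cams.capture("wrist"); cv2.imwrite("pics/wrist2.png",p)
E
```

```text
cap [300 190   7   9  48] [303.4 193.9] [-0.0566 -0.1238]
t 5.125 tool cradle -0.1015 -0.0417 z 0.0122 yaw 0.0355 f [-0.47  0.12 -0.83]
```

View pics/wrist2.png

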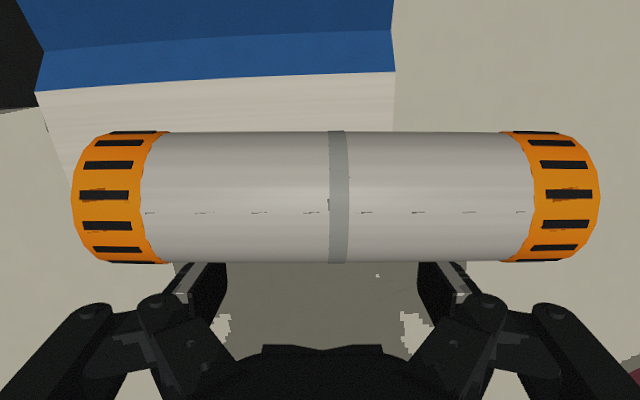

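The cartridge is on the ramp, parallel to both fingertips and near centre. I push it over the lip, slowing towards the end.

Emit:
{"op": "play_rows", "data": {
  "rows": [
    [0,-0.13,0,0,0,-0.03,1],
    [0,-0.27,0,0,0,-0.06,1],
    [-0.01,-0.4,0,0,0,-0.1,1],
    [-0.02,-0.53,0,0,0,-0.14,1],
    [-0.02,-0.67,0,0,0,-0.18,1],
    [-0.03,-0.8,0,0,0,-0.22,1],
    [-0.03,-0.93,0,0,0,-0.25,1],
    [-0.04,-1.07,0,0,0,-0.25,1],
    [-0.04,-1.2,0,0,0,-0.25,1],
    [-0.05,-1.33,0,0,0,-0.25,1],
    [-0.05,-1.45,0,0,0,-0.25,1],
    [-0.05,-1.55,0,0,0,-0.25,1],
    [-0.06,-1.65,0,0,0,-0.25,1],
    [-0.06,-1.75,0,0,0,-0.25,1],
    [-0.06,-1.82,0,0,0,-0.25,1],
    [-0.06,-1.88,0,0,0,-0.25,1],
    [-0.06,-1.88,0,0,0,-0.25,1],
    [-0.06,-1.88,0,0,0,-0.25,1]
  ]
}}

```text
t: 7.42
tool_pos: [0.5686, 0.0384, 0.0122]
eef_rot: [-2.134, 2.305, 0.0]
force: [-0.6, 0.2, -0.5]
width: 1.001
```

```bash
python3 - <<'E'
from h import *
cart()
p,d=cams.capture("wrist"); cv2.imwrite("pics/wrist3.png",p)
c=cams.camera_params("wrist"); X=cloud("wrist",p,d,c); h=cv2.cvtColor(p,cv2.COLOR_BGR2HSV)
m=(h[...,0]<20)&(h[...,1]>150)&(d>0); W=X[m]; w=W[:,:2]-O
a,b=w@cx,w@cy
for s in(b<np.median(b),b>=np.median(b)): print("x",np.percentile(a[s],[2,98]).round(4),"y",np.percentile(b[s],[1,99]).round(4),"z",np.percentile(W[s,2],98).round(4))
E
```

```text
cap [301 172   7   9  43] [304.7 175.3] [ 0.0099 -0.1245]
t 7.475 tool cradle -0.0455 -0.042 z 0.0123 yaw 0.0004 f [ 0.82 -0.15  0.16]
x [-0.0226  0.0203] y [-0.1332  0.0126] z 0.0568
x [-0.0219  0.0205] y [0.013  0.0355] z 0.0568
```

View pics/wrist3.png

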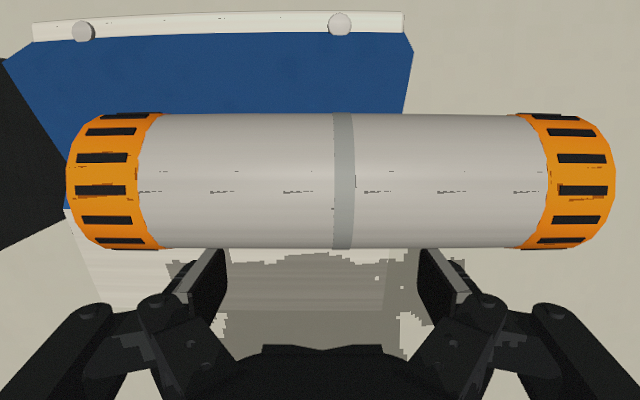

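The cartridge is seated: its axis is at x about -1 mm, its top at 57 mm, and it spans y -133 to +36 mm. Next I raise, move past the free end, shut the jaws and turn them 90 degrees so that the flat finger sides do the pushing.

Emit:
{"op": "play_rows", "data": {
  "rows": [
    [0,0,-1,0,0,0,1],
    [0,0,-2,0,0,0,1],
    [0,0,-3,0,0,0,1],
    [0,0,-4,0,0,0,1],
    [0,0,-4,0,0,-1.25,1],
    [0.6,-0.2,-4,0,0,-2.5,0],
    [1.2,-0.4,-4,0,0,-3.75,-1],
    [1.8,-0.6,-4,0,0,-5,-1],
    [2.4,-0.8,-4,0,0,-6.25,-1],
    [3,-1,-4,0,0,-7.5,-1],
    [3.6,-1.2,-4,0,0,-8.75,-1],
    [4,-1.4,-4,0,0,-10,-1],
    [4.33,-1.52,-4,0,0,-11.25,-1],
    [4.33,-1.52,-4,0,0,-11.25,-1],
    [4.33,-1.52,-4,0,0,-11.25,-1],
    [4.33,-1.52,-4,0,0,-11.25,-1]
  ]
}}

```text
t: 9.52
tool_pos: [0.6041, -0.094, 0.1324]
eef_rot: [-3.139, 0.123, -0.0]
force: [-0.0, -0.1, -0.5]
width: 0.0
```

```bash
python3 - <<'E'
from h import *
cart()
s=readout.read_state(); T=s["tool_pos"]; R=cv2.Rodrigues(s["eef_rot"])[0]; print(R.round(3).tolist(),s["joints"].round(2),s["width"])
c=cams.camera_params("wrist"); p,d=cams.capture("wrist"); X=cloud("wrist",p,d,c); L=(X-T)@R
m=(d>0)&(abs(L[...,0])<.06)&(abs(L[...,1])<.03)&(L[...,2]>-.02)&(L[...,2]<.03); print(L[m].min(0),L[m].max(0))
h=cv2.cvtColor(p,cv2.COLOR_BGR2HSV)
m=(h[...,0]<20)&(h[...,1]>150)&(d>0); w=X[m][:,:2]-O
a,b=w@cx,w@cy; print("x",np.percentile(a,[2,98]).round(4),"y",np.percentile(b,[1,99]).round(4))
E
```

```text
cap [258 170   8  14  86] [261.5 176.1] [-0.0006  0.0259]
cap [301 172   7  14  95] [303.9 178.4] [-0.0013 -0.1226]
t 9.575 tool cradle 0.0 -0.1712 z 0.1324 yaw -1.5694 f [ 0.44 -0.68 -0.19]
[[0.997, -0.078, 0.0], [-0.078, -0.997, -0.0], [0.0, 0.0, -1.0]] [ 0.54  0.51 -0.64  1.82  0.37  0.94 -0.34] 0.001194866693784742
[-0.01374092 -0.01125246 -0.01998682] [ 0.01365343 -0.00543791  0.0041112 ]
x [-0.0255  0.1519] y [-0.2792 -0.1109]
```

Emit:
{"op": "play_rows", "data": {
  "rows": [
    [0,0,1.2,0,0,0,-1],
    [0,0,2.4,0,0,0,-1],
    [0,0,3.2,0,0,0,-1],
    [0,0,3.48,0,0,0,-1],
    [0,-0.2,3.48,0,0,0,-1],
    [0,-0.4,3.48,0,0,0,-1],
    [0,-0.6,3.48,0,0,0,-1],
    [0,-0.75,3.48,0,0,0,-1],
    [0,-0.85,3.48,0,0,0,-1],
    [0,-0.95,3.48,0,0,0,-1],
    [0,-1.05,3.48,0,0,0,-1],
    [0,-1.15,3.48,0,0,0,-1],
    [0,-1.25,3.48,0,0,0,-1],
    [0,-1.35,3.48,0,0,0,-1],
    [0,-1.45,3.48,0,0,0,-1],
    [0,-1.55,3.48,0,0,0,-1],
    [0,-1.65,3.48,0,0,0,-1],
    [0,-1.75,3.48,0,0,0,-1],
    [0,-1.85,3.48,0,0,0,-1],
    [0,-1.9,3.48,0,0,0,-1]
  ]
}}

```text
t: 12.12
tool_pos: [0.6086, -0.0375, 0.0278]
eef_rot: [-3.139, 0.12, -0.0]
force: [0.3, -4.8, 1.6]
width: -0.001
```

```bash
python3 - <<'E'
from h import *
cart()
E
```

```text
cap [249 170   8  13  84] [252.5 175.8] [-0.0014  0.0574]
t 12.175 tool cradle 0.0002 -0.1144 z 0.0279 yaw -1.5707 f [ 0.75 -2.19  0.65]
```

Emit:
{"op": "play_rows", "data": {
  "rows": [
    [0,-0.05,0,0,0,0,-1],
    [0,-0.1,0,0,0,0,-1],
    [0,-0.15,0,0,0,0,-1],
    [0,-0.18,0,0,0,0,-1],
    [0,-0.2,0,0,0,0,-1]
  ]
}}

```text
t: 12.8
tool_pos: [0.609, -0.0318, 0.0278]
eef_rot: [-3.139, 0.121, 0.0]
force: [1.2, -2.9, 0.7]
width: 0.001
```

Emit:
{"op": "play_rows", "data": {
  "rows": [
    [0,-0.03,0,0,0,0,-1],
    [0,-0.05,0,0,0,0,-1]
  ]
}}

```text
t: 13.05
tool_pos: [0.6091, -0.0303, 0.0278]
eef_rot: [-3.139, 0.121, 0.0]
force: [0.4, -3.9, 0.8]
width: 0.001
```

Emit:
{"op": "play_rows", "data": {
  "rows": [
    [0,-0.03,0,0,0,0,-1]
  ]
}}

```text
t: 13.18
tool_pos: [0.6092, -0.0294, 0.0278]
eef_rot: [-3.139, 0.121, 0.0]
force: [0.7, -3.4, 0.3]
width: 0.002
```

Emit:
{"op": "play_rows", "data": {
  "rows": [
    [0,-0.03,0,0,0,0,-1]
  ]
}}

```text
t: 13.3
tool_pos: [0.6093, -0.0285, 0.0278]
eef_rot: [-3.139, 0.121, 0.0]
force: [1.5, -2.3, 0.3]
width: 0.001
```

Emit:
{"op": "play_rows", "data": {
  "rows": [
    [0,-0.03,0,0,0,0,-1]
  ]
}}

```text
t: 13.42
tool_pos: [0.6094, -0.0276, 0.0278]
eef_rot: [-3.139, 0.121, 0.0]
force: [0.9, -3.1, -0.4]
width: -0.001
```

Emit:
{"op": "play_rows", "data": {
  "rows": [
    [0,-0.03,0,0,0,0,-1]
  ]
}}

```text
t: 13.55
tool_pos: [0.6094, -0.0274, 0.0278]
eef_rot: [3.138, -0.121, -0.0]
force: [0.5, -8.8, 3.5]
width: 0.001
```

Emit:
{"op": "play_rows", "data": {
  "rows": [
    [0,-0.03,0,0,0,0,-1]
  ]
}}

```text
t: 13.68
tool_pos: [0.6094, -0.0274, 0.0278]
eef_rot: [3.137, -0.122, -0.001]
force: [-0.8, -11.8, 4.6]
width: -0.002
```

```bash
python3 - <<'E'
from h import *
cart("pics/top9.png")
p=cv2.imread("pics/top9.png"); cv2.imwrite("pics/top9c.png",cv2.resize(p[150:200,230:320],None,fx=8,fy=8,interpolation=cv2.INTER_CUBIC))
E
```

```text
cap [247 169   7  14  84] [249.7 175.7] [-0.0015  0.0674]
t 13.725 tool cradle 0.0001 -0.1044 z 0.0278 yaw -1.5693 f [-0.16 -9.61  2.61]
```

View pics/top9c.png

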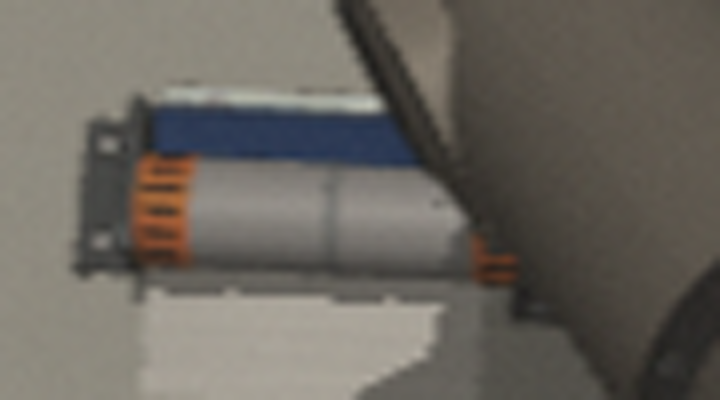

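The force jumped from 3 to 12 N while the tool stayed put, and the picture shows the left cap against the stop. I back off straight along the axis, then raise.

Emit:
{"op": "play_rows", "data": {
  "rows": [
    [0,0.1,0,0,0,0,-1],
    [0,0.4,0,0,0,0,-1],
    [0,0.8,0,0,0,0,-1],
    [0,1.3,0,0,0,0,-1],
    [0,1.5,-1,0,0,0,-1],
    [0,2,-2,0,0,0,-1],
    [0,3,-3.5,0,0,0,-1],
    [0,4,-5,0,0,0,-1],
    [-0.5,5,-5,0,0,0,-1],
    [-0.5,5,-5,0,0,0,-1],
    [-0.5,5,-5,0,0,0,-1]
  ]
}}

```text
t: 15.1
tool_pos: [0.5829, -0.1745, 0.1777]
eef_rot: [-3.139, 0.122, 0.0]
force: [0.0, -0.0, -0.3]
width: -0.003
```

```bash
python3 - <<'E'
from h import *
cart("pics/top10.png")
p=cv2.imread("pics/top10.png"); a=cv2.resize(p[150:200,230:320],None,fx=8,fy=6,interpolation=cv2.INTER_CUBIC)
q,e=cams.capture("side"); b=cv2.resize(q[140:210,290:400],None,fx=4,fy=4,interpolation=cv2.INTER_CUBIC)
o=np.zeros((590,720,3),np.uint8); o[:300]=a; o[300:580,:440]=b; cv2.imwrite("pics/fin.png",o)
E
```

```text
cap [247 169   7  14  84] [249.7 175.7] [-0.0015  0.0674]
cap [289 172   8  13  91] [292.3 178. ] [-0.0019 -0.082 ]
t 15.15 tool cradle -0.0149 -0.2524 z 0.1776 yaw -1.5709 f [ 0.44 -0.4  -0.2 ]
```

View pics/fin.png

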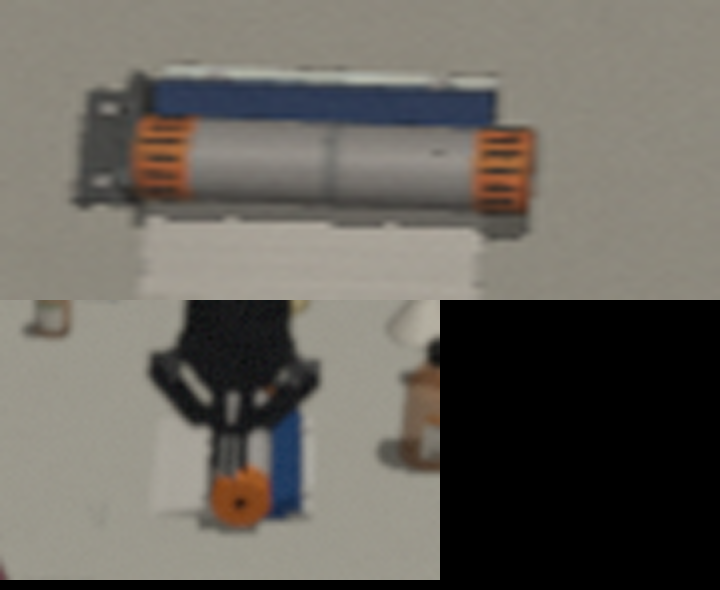

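The left cap has not moved since I let go (249.7, 175.7). The cartridge lies seated against the stop with its free end overhanging, and the gripper is clear.

```bash
python3 -c "
from rig import ctrl
print(ctrl.close_job())"
```

```text
the job is handed in; nothing more can be done
None
```

The cartridge is in the blue V-groove with its end against the dark stop, and I handed the job in at about 15 s of the 51 s allowed. I rolled it up the ramp with both open fingertips, straightening it on the way. I then pushed its free end along the groove with the closed fingers.

- **In the groove:** after the roll, the wrist camera put the cartridge's axis within about 1 mm of the groove line. Its top was at 57 mm, where 56 mm is expected when seated.
- **Against the stop:** the push force jumped from 3 to 12 N while the tool stood still. After I backed off, the cap by the stop had not moved in the image.
- **Small disagreement:** the final top view puts the centre at y about -7 mm, where -10 mm is expected. I take this as calibration and parallax error, since the force jump and the picture both show contact.
- **Other things on the bench:** the arm's paths stayed clear of them, and all force readings stayed low. I did not measure their positions again at the end.

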